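Ready the bench scale: seat the pan and zero the tare dial

ROBOT

A 6-joint arm with a two-finger parallel gripper is mounted at the origin on the work surface. World frame = base frame: x ahead of the robot, y to its left, z up, the work surface at z = 0. Lengths are in mm, angles in rad, forces in N, time in s.
With the tool pointing down it reaches from about 350 to 775 mm from the base axis. Payload 7.3 kg.
Tool frame: the origin (TCP) lies at the very end of the fingers, on their centre line; the grasp point (between the pads) lies 19 mm behind it; z points along the fingers, y is the line along which they close (so a half turn about z gives the same grasp; the last joint's range is limited). The gripper opens to 92 mm and grips with 3 to 60 N. Pads are 19 mm wide; open, the fingers measure 130 mm over their backs; the gripper's body (75 mm by 190 mm) begins 47 mm behind the grasp point.
Start: joints at [-1.298, 0.342, 1.524, -0, 1.275, -0.146], TCP at [213.523, -479.641, 201.241] pointing down, gripper open.
Joint ranges: [-2.53, 2.53], [-0.77, 2.02], [0.04, 2.7], [-1, 4.14], [0.28, 2.66], [-3.11, 3.11]. Speed limits (rad/s): [2.57, 2.57, 3.14, 3.14, 3.14, 3.14].

INTERFACE

Orientations are given as a unit quaternion [w, x, y, z].
In Python, from station import bot, snapshot, job gives the robot as it stands.
- The arm moves only by the tool play_rows, never from a script. Its arguments are lists of equal length, an entry for each row: "hand": the closure, from 0 (fully open) to 1 (shut); "travel": the shift along the tool's x, y, z as a fraction of full scale, a list of three; "yaw": the turn about the tool's z as a fraction of full scale. A call has 1 to 12 rows; each row is the pose to reach, as a shift and turn from the pose commanded when the call began, along the tool's axes at that moment; what a row does not reach only later rows make up. Full scale, the value 1, is 400 mm for a shift and 2 rad for a turn. A row lasts 1/10 s, in which the tool goes at most 50 mm and 8.59 degrees, less where a joint would pass 70% of its speed; a pose out of reach is approached as far as the arm can. A call with a number of a shift or a turn outside -1 to 1 is refused whole. A call with a gripper value outside its range is refused whole. The fingers move at their own pace and stop on an object; "squeeze" is the grip in N (left out, the last holds). Time passes only in rows, so rows that repeat a pose let the fingers close. It gives the time, the measured TCP pose, the force, the opening and the grip force at its end, in the units of the state.
- bot.read_state(): the state, without advancing time (a new reading comes with each control period).
- snapshot(name): name is "scene" or "side" or "wrist"; returns a dict with "image" (400x640x3 uint8, red, green, blue), "fx", "fy", "cx", "cy" (pixels), "k1" (the pictures are not rectified: a ray, as slopes to the right and down, at radius r is drawn at 1 + k1 r^2 times it, then the intrinsics apply), "extrinsics" (4x4, takes a point from camera to world coordinates). Camera axes: x right, y up, looking along -z (the intrinsics and any distortion apply to the point x, -y, -z); pixel columns grow to the right and rows downward; lengths in mm; the calibration is good to about 2 mm. A picture is of the moment at which its call begins. There is no depth.
- job.sign_off(): hands the job in; it is judged then, once.
The state is a dict: "t": time; "qpos": joint angles; "qvel": joint speeds; "tau": joint torques, N m; "ee_pos": TCP position; "orientation": TCP orientation; "force": force on the tool from outside, world axes, zero at the start; "wrist_torque": the same for the moment, N m; "gripper_width": finger opening in mm; "grip_force": force on a finger pad.
Only numpy, scipy, OpenCV 4.12 (cv2) and the standard library are available. Lean on these libraries where they do the work, as an engineer would, in place of code of your own. Each camera call takes 0.05 s, during which the arm holds its last target. There are 200 camera calls.

TASK

Get the green bench scale ready for weighing: first press the raised side of its square metal pan down until the pan sits level in its rim, then turn the tare knob on the sloping dial until its red pointer is on the red zero mark at the uphill edge of the dial, and let go. Leave the tin, the hammer and the screwdriver where they are.

Things in the scene. Friction and masses are not known exactly. Their poses are not given: they have to be found in the camera images.
- scale: Green bench scale, fixed to the bench, 190 mm deep (its x) by 380 mm wide (its y). Origin: centre of its underside on the bench; x points away from the operator, y to the operator's left, z up. The top of its flat base is 40 mm above the bench. The left half carries the pan inside a dark rim 5 mm high, the right half a housing with a sloping dial, 135 mm high at most.
- dial_face (a point): Centre of the dial face, (0, -105, 100) mm in the scale's frame; axes as the scale's. The face, 145 mm square, slopes 28 degrees from horizontal and looks up and towards scale -x. It carries a white dial of 67 mm radius with black ticks every 0.2 rad, a bolder red zero mark straight uphill (+x), carried on as a red line over the housing's rear edge, and the tare knob in its middle.
- handle_mid (a point): Middle of the crossbar of the scale's fixed carrying handle, a 10 mm steel rod arched over the dial housing: (42, -105, 266) mm in the scale's frame, axes as the scale's. The crossbar runs along scale y; straight legs go down to the base 83 mm either side. A gripper in line with the knob's axis passes in front of it.
- pan_seat (a point): Centre of the pan's seat, on the base's top inside the rim: (0, 87, 40) mm in the scale's frame, same axes as the scale. When the pan sits level, its origin is here, give or take the 4 mm of play inside the rim on each side.
- pan: Loose square aluminium pan, a flat plate 150 x 150 x 8 mm, 0.3 to 0.5 kg. Origin: centre of its underside; z is its upward normal. At the start its +y side is held up about 10 mm by a lift bar beneath it (tilt about 0.074 rad, 4 degrees); its -y edge rests on the base.
- pan_press (a point): Point on the pan's upper face, 55 mm from the pan's centre towards its raised +y side, above the lift bar. With the pan level it is 48 mm above the bench, at the start about 9.5 mm higher.
- lift_bar (a joint): Travel of the orange round bar under the pan (12 mm diameter, 90 mm long along scale x, 60 mm from the seat centre towards scale +y). 0 = up (start), 0.010 m = level with the base's top, pan seated; its range ends at 0.012. No spring: friction of about 7 N holds it where it is pushed, so the pan stays down.
- tare_knob (a joint): Angle of the tare knob in rad: 0 = pointer on the red zero mark (pointing uphill, scale +x). Positive = anticlockwise, seen looking at the face; starts between +0.6 and +1.4. Stops at -1.8 and +1.8. Friction holds it where it is left (turning takes about 0.08 N m).
- knob_grip (a point): On the tare knob's axis, inside its grip bar, 30 mm out from the dial face. Turns with the knob: z is the axis, straight out of the face (28 degrees from vertical), x along the bar to the pointer. Black disc, radius 50 mm, top 13 mm above the face; on it a grey bar 84 mm long (x), 18 mm thick (y), 12 to 42 mm above the face, with a red line on one half and a red tip past that end.
- tin: Upright tin with a yellow label, 72 mm diameter, 95 mm high, behind the scale. Origin: centre of its underside. Bystander.
- hammer: Hammer with a wooden handle, 260 mm long, 26 mm high, lying to the right of the scale. Bystander.
- screwdriver: Screwdriver with a wooden handle, 190 mm long, lying to the left of the scale. Bystander.
Mind the look-alikes: they are no part of the job. Several things have the shape of the pan; the one meant has the colours described above.

How it is judged (in metres and radians):
On the way, in this order (a step that is already met when the one before it is completed fails the run):
1. the pan sits level in its rim (angle between pan's own z axis and vertical below 0.025 rad and z of pan in the frame of pan_seat below 0.003 m and horizontal distance between pan and pan_seat below 0.008 m), for 0.2 s.
2. the tare pointer is on the zero mark, the pan still level (all of step 1 and value of joint tare_knob between -0.08 and 0.08 rad), for 0.2 s.
At the end, for the whole second after the job is handed in: The pan rests level (within 0.025 rad) in its rim, its origin less than 3 mm above the seat and within 8 mm of its centre, and the tare knob rests within 0.08 rad of zero; both are still (all of step 2 and velocity of joint tare_knob between -0.05 and 0.05 rad/s and linear speed of pan below 0.02 m/s); the robot touches nothing.
It fails at once if the tin is pushed more than 30 mm (distance of tin from where it was at the start of the episode above 0.03 m).
It fails at once if the hammer is pushed more than 30 mm (distance of hammer from where it was at the start of the episode above 0.03 m).
It fails at once if the screwdriver is pushed more than 30 mm (distance of screwdriver from where it was at the start of the episode above 0.03 m).
It also fails if it takes over 45 s, if anything falls off the work surface, if the arm or the gripper's body presses on something with over 40 N, if the wrist force passes 120 N, or if a joint passes its speed limit or range.

## Working session

There is one attempt and no reset: what is moved stays moved. The work goes in short steps, Python scripts to look and compute and a tool call to move; the robot and the scene stay as the last step left them, time stands still between calls to the robot, and variables do not carry over. Pictures are saved under pics/ and viewed, at most 10 in all, crops included, and the job is handed in when it is done.

Besides the shell and the picture viewer there is one more tool, called after "Request:" as name(argument=value, ...) on one line, values as JSON. play_rows: Moves the arm, as the interface text tells. Its arguments: {"type":"object","properties":{"hand":{"type":"array","items":{"type":"number"}},"travel":{"type":"array","items":{"type":"array","items":{"type":"number","minimum":-1,"maximum":1}}},"yaw":{"type":"array","items":{"type":"number","minimum":-1,"maximum":1}},"squeeze":{"type":"number"}},"required":["hand","travel","yaw"]}

```bash
mkdir -p pics; ls; python3 - <<'E'
from station import bot,snapshot
import cv2,numpy as np
s=bot.read_state(); print({k:np.round(v,3) for k,v in s.items()})
for n in ["scene","side"]:
    d=snapshot(n); cv2.imwrite(f"pics/{n}0.png",d["image"][:,:,::-1])
    np.savez(f"{n}0.npz",**d)
    print(n,d["fx"],d["fy"],d["cx"],d["cy"],d["k1"],np.round(d["extrinsics"],3).tolist())
E
```

```text
pics
{'t': np.float64(0.0), 'qpos': array([-1.298,  0.343,  1.525,  0.   ,  1.275, -0.146]), 'qvel': array([-0.   , -0.   ,  0.002,  0.   , -0.001, -0.   ]), 'tau': array([ 1.0000e-03, -4.3124e+01, -2.4422e+01,  7.2000e-02,  5.6000e-02,
       -0.0000e+00]), 'ee_pos': array([ 213.383, -479.174,  200.533]), 'orientation': array([-0.001,  0.978,  0.208, -0.   ]), 'force': array([ 0.543, -0.02 ,  0.254]), 'wrist_torque': array([-0.015, -0.076, -0.028]), 'grip_force': np.float64(0.0), 'gripper_width': np.float64(91.813)}
scene 482.24008651323453 482.24008651323453 314.3876919888417 205.96934051111376 -0.09640238692324528 [[-0.725, -0.451, 0.52, 1194.353], [0.688, -0.456, 0.565, 745.106], [-0.018, 0.767, 0.641, 978.819], [0.0, 0.0, 0.0, 1.0]]
side 435.7372608295623 435.7372608295623 315.3093173905312 192.25670864623467 -0.037012737096403056 [[-0.969, 0.127, -0.212, 290.045], [-0.247, -0.465, 0.85, 1145.948], [0.009, 0.876, 0.482, 788.565], [0.0, 0.0, 0.0, 1.0]]
```

View pics/scene0.png

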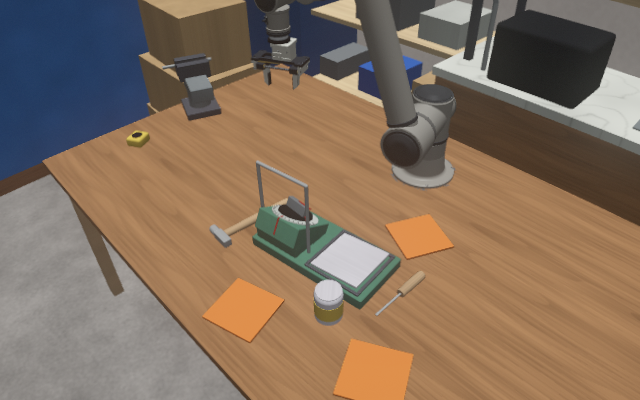

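View pics/side0.png

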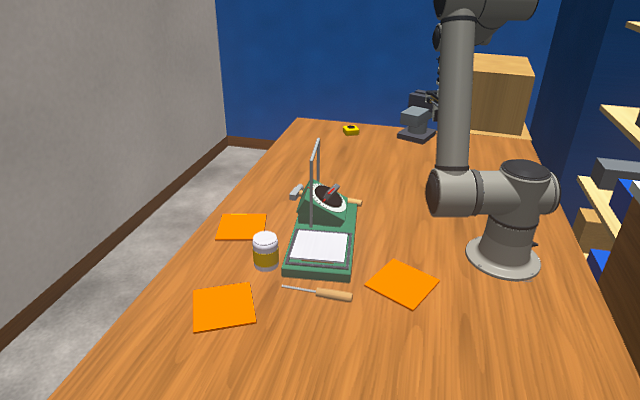

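The scene picture shows the scale with its pan at (350,262) and its dial at (295,213); the tin is at (328,302). The side picture shows the pan at (318,247) and the dial at (328,197). I'll zoom in to pick the corners.

```bash
cat > h.py <<'E'
import numpy as np,cv2
def K(d): return np.array([[d["fx"],0,d["cx"]],[0,d["fy"],d["cy"]],[0,0,1]],float), np.array([d["k1"],0,0,0],float)
def ray(d,uv):
    k,D=K(d); p=cv2.undistortPoints(np.array(uv,float).reshape(-1,1,2),k,D).reshape(-1,2)
    E=np.array(d["extrinsics"]); v=np.c_[p[:,0],-p[:,1],-np.ones(len(p))]@E[:3,:3].T
    return E[:3,3],v/np.linalg.norm(v,axis=1,keepdims=True)
def plane(d,uv,z):
    o,v=ray(d,uv); return o+v*((z-o[2])/v[:,2])[:,None]
def proj(d,P):
    E=np.array(d["extrinsics"]); c=(np.array(P,float)-E[:3,3])@E[:3,:3]; k,D=K(d)
    return cv2.projectPoints((c*[1,-1,-1]).reshape(-1,1,3),np.zeros(3),np.zeros(3),k,D)[0].reshape(-1,2)
E
python3 - <<'E'
import cv2,numpy as np
from h import *
a=cv2.imread("pics/scene0.png")[150:310,240:410]; b=cv2.imread("pics/side0.png")[130:290,270:370]
cv2.imwrite("pics/crop0.png",np.hstack([cv2.resize(x,None,fx=2.96,fy=3.7 if 0 else 2.96,interpolation=cv2.INTER_CUBIC) for x in (a,b)]))
for n in ["scene","side"]:
    d=dict(np.load(n+"0.npz")); im=d["image"]; hsv=cv2.cvtColor(im,cv2.COLOR_RGB2HSV)
    g=cv2.inRange(hsv,(60,60,20),(95,255,255))
    nn,l,st,c=cv2.connectedComponentsWithStats(g); i=1+st[1:,4].argmax(); print(n,st[i],c[i])
    h=cv2.convexHull(np.argwhere(l==i)[:,::-1].astype(np.int32)); print(cv2.approxPolyDP(h,2.5,True).reshape(-1,2).tolist())
    r=cv2.inRange(hsv,(0,130,60),(4,255,255))|cv2.inRange(hsv,(170,130,60),(180,255,255))
    print("red",[tuple(x) for x in np.argwhere(r)[:,::-1] if 240<x[0]<400 and 140<x[1]<300])
E
```

```text
scene [255 207  51  41 888] [277.85923423 226.63963964]
[[305, 228], [291, 247], [255, 225], [260, 208], [271, 207]]
red [(np.int64(302), np.int64(203)), (np.int64(303), np.int64(204)), (np.int64(309), np.int64(208)), (np.int64(278), np.int64(218)), (np.int64(277), np.int64(220)), (np.int64(277), np.int64(221)), (np.int64(277), np.int64(222)), (np.int64(276), np.int64(223)), (np.int64(277), np.int64(223)), (np.int64(276), np.int64(224)), (np.int64(276), np.int64(225)), (np.int64(275), np.int64(226)), (np.int64(276), np.int64(226)), (np.int64(275), np.int64(227)), (np.int64(275), np.int64(228)), (np.int64(275), np.int64(229)), (np.int64(274), np.int64(230)), (np.int64(275), np.int64(230)), (np.int64(274), np.int64(231)), (np.int64(274), np.int64(232)), (np.int64(273), np.int64(233)), (np.int64(274), np.int64(233))]
side [ 282  193   75   82 1240] [328.69274194 236.3983871 ]
[[356, 204], [349, 274], [282, 268], [297, 217], [313, 199], [338, 193]]
red [(np.int64(308), np.int64(187)), (np.int64(333), np.int64(188)), (np.int64(334), np.int64(188)), (np.int64(332), np.int64(189)), (np.int64(333), np.int64(189)), (np.int64(331), np.int64(190)), (np.int64(332), np.int64(190)), (np.int64(330), np.int64(191)), (np.int64(331), np.int64(191)), (np.int64(328), np.int64(192)), (np.int64(329), np.int64(192)), (np.int64(330), np.int64(192)), (np.int64(328), np.int64(193)), (np.int64(329), np.int64(193)), (np.int64(323), np.int64(199)), (np.int64(324), np.int64(199)), (np.int64(325), np.int64(199)), (np.int64(323), np.int64(200)), (np.int64(324), np.int64(200)), (np.int64(325), np.int64(200)), (np.int64(322), np.int64(201)), (np.int64(323), np.int64(201)), (np.int64(324), np.int64(201))]
```

View pics/crop0.png

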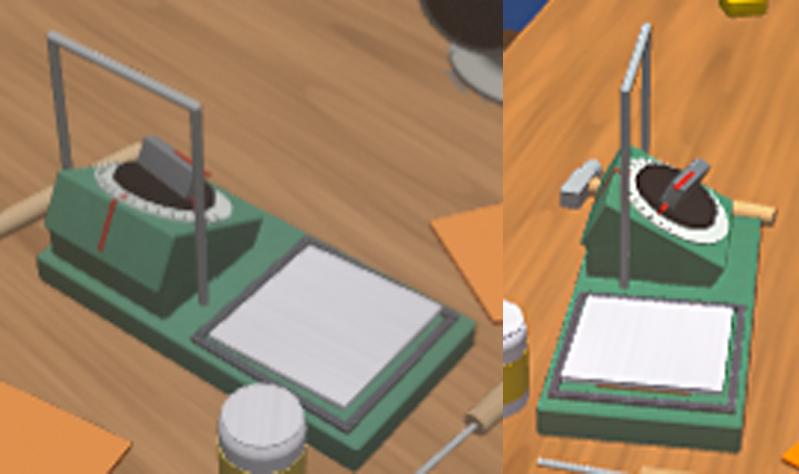

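```bash
cat > fit.py <<'E'
from h import *
S=dict(np.load("scene0.npz")); I=dict(np.load("side0.npz"))
c0=lambda x,y:(x/2.96+240-.3,y/2.96+150-.3); c1=lambda x,y:((x-503)/2.96+270-.3,y/2.96+130-.3)
M=[(S,c0(38,264),(95,-190,40)),(S,c0(356,443),(95,190,40)),(S,c0(475,322),(-95,190,40)),
   (S,c0(52,38),(42,-188,266)),(S,c0(197,107),(42,-22,266)),
   (I,c1(537,404),(95,190,40)),(I,c1(743,427),(-95,190,40)),(I,c1(762,214),(-95,-190,40)),
   (I,c1(648,29),(42,-188,266)),(I,c1(625,92),(42,-22,266))]
W=np.array([plane(d,p,m[2])[0] for d,p,m in M]); L=np.array([m for *_,m in M],float)
def kab(W,L):
    w=W[:,:2].mean(0); l=L[:,:2].mean(0); A=(L[:,:2]-l).T@(W[:,:2]-w); th=np.arctan2(A[0,1]-A[1,0],A[0,0]+A[1,1])
    R=np.array([[np.cos(th),-np.sin(th),0],[np.sin(th),np.cos(th),0],[0,0,1]]); t=np.r_[w-R[:2,:2]@l,0]; return th,R,t
th,R,t=kab(W,L)
if __name__=="__main__":
    for i in (slice(0,5),slice(5,10),slice(0,10)):
        th,R,t=kab(W[i],L[i]); print("th",th,"t",t.round(1)); print((W[i]-(L[i]@R.T+t))[:,:2].round(1).tolist())
    a=np.radians(28); n=np.array([-np.sin(a),0,np.cos(a)]); ux=np.array([np.cos(a),0,np.sin(a)]); uy=np.array([0,1,0])
    F=np.array([0,-105,100.])
    def face(d,uv,h):
        o,v=ray(d,uv); nw=R@n; p0=R@(F+h*n)+t; s=((p0-o)@nw)/(v@nw); p=o+v*s[:,None]; q=(p-p0)@R
        return np.c_[q@ux,q@uy]
    print("line",face(I,[(333.5,188),(331,190.5),(328.5,193)],42).round(1).tolist())
    for h in(12,30,42): print("tip",h,face(I,[(323.7,200)],h).round(1).tolist())
    print("zero",face(S,[(278,218)],0).round(1).tolist())
    for nm,p in dict(F=F,grip=F+30*n,press=(0,142,57.5),press0=(0,87,48)).items(): print(nm,(R@np.array(p,float)+t).round(1))
    print("axis",(R@n).round(3))
E
python3 fit.py
```

```text
th 0.13856599568347333 t [535.7  65.4   0. ]
[[1.2, 10.2], [-2.6, -8.3], [5.7, -0.6], [-2.2, 0.0], [-2.1, -1.3]]
th 0.12057304482049974 t [533.4  61.1   0. ]
[[0.7, -5.2], [0.2, 1.0], [1.3, -4.5], [-2.3, 5.2], [0.1, 3.6]]
th 0.1305008595543706 t [534.5  63.4   0. ]
[[3.8, 13.2], [-3.1, -5.8], [5.4, 0.4], [0.4, 2.6], [-0.8, 1.1], [1.5, -8.2], [0.8, -0.1], [-1.8, -6.1], [-5.2, 2.2], [-1.1, 0.8]]
line [[-1.0, -1.3], [5.7, 22.0], [12.3, 44.7]]
tip 12 [[12.6, 43.8]]
tip 30 [[18.8, 76.4]]
tip 42 [[22.9, 98.2]]
zero [[75.3, 2.4]]
F [548.1 -40.7 100. ]
grip [534.2 -42.5 126.5]
press [516.  204.2  57.5]
press0 [523.2 149.7  48. ]
axis [-0.465 -0.061  0.883]
```

Request:
play_rows(hand=[1,1,1,1,1,1,1,1,1,1], squeeze=20, travel=[[0.69,-0.63,0],[0.69,-0.63,0],[0.69,-0.63,0],[0.69,-0.63,0],[0.69,-0.63,0],[0.69,-0.63,0],[0.69,-0.63,0],[0.69,-0.63,0],[0.69,-0.63,0],[0.69,-0.63,0]], yaw=[0.145,0.145,0.145,0.145,0.145,0.145,0.145,0.145,0.145,0.145])

```text
t: 1.1
ee_pos: [363.1, -136.9, 201.1]
orientation: [0.0, 0.998, 0.065, -0.0]
force: [0.5, -0.2, -0.2]
gripper_width: 16.2
grip_force: 0.0
```

```bash
cat > go.py <<'E'
import sys,numpy as np
from station import bot
from scipy.spatial.transform import Rotation as Ro
from fit import R,t,th
def go(p,yaw=None):  # p in scale frame
    s=bot.read_state(); q=s["orientation"]; T=Ro.from_quat(np.r_[q[1:],q[0]]).as_matrix()
    a=np.arctan2(T[1,0],T[0,0]); w=R@np.array(p,float)+t
    print("t",round(float(s["t"]),2),"pos",s["ee_pos"].round(1),"scale",((s["ee_pos"]-t)@R).round(1),"ang",a.round(3),"F",s["force"].round(1),"z",T[:,2].round(3),
     "-> travel",((w-s["ee_pos"])@T/400).round(4),"yaw",round(-(th-a)/2,4))
if __name__=="__main__": go([float(x) for x in sys.argv[1:4]])
E
python3 go.py 0 142 100
```

```text
t 1.1 pos [ 363.1 -136.9  201.1] scale [-196.  -176.3  201.1] ang 0.131 F [ 0.5 -0.2 -0.2] z [-0. -0. -1.] -> travel [ 0.4902 -0.7958  0.2523] yaw 0.0001
```

Request:
play_rows(hand=[1,1,1,1,1,1,1,1,1,1,1,1], travel=[[0,-0.12,0],[0.05,-0.24,0],[0.1,-0.35,0],[0.15,-0.46,0],[0.2,-0.57,0],[0.25,-0.68,0],[0.3,-0.795,0],[0.4,-0.795,0],[0.49,-0.795,0.1],[0.49,-0.795,0.2],[0.49,-0.795,0.25],[0.49,-0.795,0.25]], yaw=[0,0,0,0,0,0,0,0,0,0,0,0])

```text
t: 2.3
ee_pos: [515.1, 201.2, 97.4]
orientation: [0.001, 0.998, 0.063, -0.004]
force: [-0.6, -0.6, 0.3]
gripper_width: 0.3
grip_force: 0.0
```

```bash
python3 go.py 0 142 57; python3 - <<'E'
from station import snapshot
import cv2,numpy as np
a=[]
for n,(y,x) in dict(scene=(150,240),side=(130,230)).items():
    d=snapshot(n); np.savez(n+"1.npz",**d); a.append(cv2.resize(d["image"][y:y+170,x:x+170,::-1],None,fx=2.35,fy=2.35,interpolation=cv2.INTER_CUBIC))
cv2.imwrite("pics/p1.png",np.hstack(a))
E
```

```text
t 2.3 pos [515.1 201.2  97.4] scale [ -1.3 139.1  97.4] ang 0.127 F [-0.6 -0.6  0.3] z [-0.008 -0.002 -1.   ] -> travel [ 0.004  -0.0074  0.101 ] yaw -0.0019
```

View pics/p1.png

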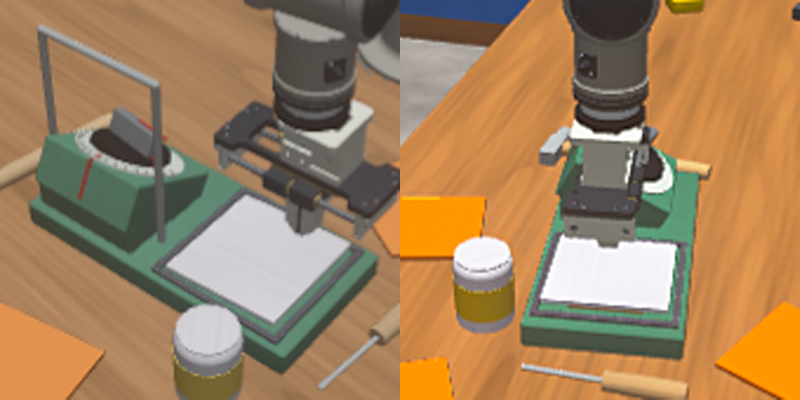

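The picture shows the closed tip at (302,232) left and (610,243) right, above the pan's raised +y half. I'll press now.

Request:
play_rows(hand=[1,1,1,1,1,1,1,1,1,1], travel=[[0,-0.01,0.05],[0,-0.01,0.09],[0,-0.01,0.1],[0,-0.01,0.107],[0,-0.01,0.114],[0,-0.01,0.121],[0,-0.01,0.127],[0,-0.01,0.131],[0,-0.01,0.131],[0,-0.01,0.131]], yaw=[0,0,0,0,0,0,0,0,0,0])

```text
t: 3.4
ee_pos: [516.3, 207.4, 48.8]
orientation: [0.0, 0.998, 0.064, 0.0]
force: [0.2, 0.1, -0.4]
gripper_width: 0.6
grip_force: 0.0
```

```bash
python3 go.py 0 142 48
```

```text
t 3.4 pos [516.3 207.4  48.8] scale [  0.7 145.1  48.8] ang 0.129 F [ 0.2  0.1 -0.4] z [ 0. -0. -1.] -> travel [-0.0016  0.0076  0.0021] yaw -0.0008
```

Request:
play_rows(hand=[1,1,1,1,1], travel=[[0,0,0.003],[0,0,0.005],[0,0,0.007],[0,0,0.008],[0,0,0.008]], yaw=[0,0,0,0,0])

```text
t: 3.9
ee_pos: [516.2, 207.3, 45.5]
orientation: [0.0, 0.998, 0.064, -0.0]
force: [-0.1, 0.1, -0.0]
gripper_width: 0.2
grip_force: 0.0
```

```bash
python3 - <<'E'
from station import snapshot
import cv2,numpy as np
a=[]
for n,(y,x) in dict(scene=(200,285),side=(190,260)).items():
    d=snapshot(n); np.savez(n+"2.npz",**d); a.append(cv2.resize(d["image"][y:y+110,x:x+130,::-1],None,fx=3,fy=3,interpolation=cv2.INTER_CUBIC))
cv2.imwrite("pics/p2.png",np.hstack(a))
E
```

```text
(no output)
```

View pics/p2.png

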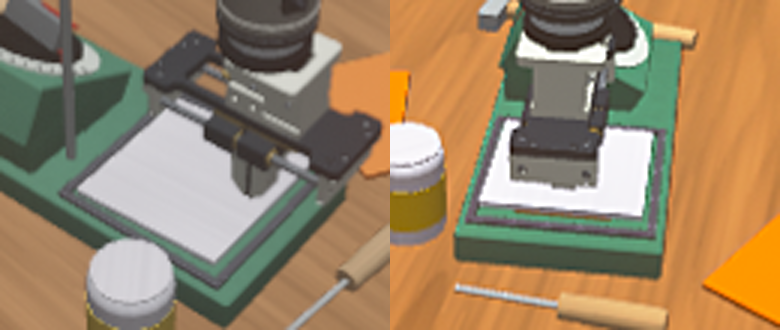

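The orange bar is still visible under the pan's front edge at (560,212), so the pan is still up. I'll check where the TCP projects.

```bash
python3 - <<'E'
from h import *
from station import bot
s=bot.read_state(); P=s["ee_pos"]; print(P,s["force"],s["qpos"])
for n,(y,x) in dict(scene=(200,285),side=(190,260)).items():
    d=dict(np.load(n+"2.npz")); print(n,((proj(d,[P,P+[0,0,12],P+[0,0,66]])-[x,y])*3+([390,0] if n=="side" else [0,0])).round(0).tolist())
    from fit import R,t
    pc=np.array([(sx*75,87+sy*75,z) for sx,sy,z in((-1,-1,48),(1,-1,48),(1,1,58),(-1,1,58))],float)@R.T+t
    print((proj(d,pc)-[x,y]).dot(3).round(0).tolist())
    g=cv2.cvtColor(d["image"],cv2.COLOR_RGB2HSV)
    m=cv2.inRange(g,(0,0,190),(180,30,255)); nn,l,st,c=cv2.connectedComponentsWithStats(m)
    print(st[st[:,4]>300].tolist())
E
```

```text
[516.21876042 207.33131343  45.5859477 ] [ 0.42313786 -0.68478611  0.54051098] [ 2.44205251e-01  5.66054906e-01  1.63390056e+00 -1.23556737e-04
  9.41630802e-01  1.68623961e+00]
scene [[248.0, 207.0], [248.0, 198.0], [252.0, 154.0]]
[[176.0, 95.0], [75.0, 186.0], [215.0, 259.0], [312.0, 157.0]]
[[0, 0, 640, 400, 249589], [442, 51, 32, 29, 545], [508, 68, 132, 76, 3546], [311, 237, 72, 50, 1628], [315, 280, 27, 21, 447]]
side [[562.0, 207.0], [562.0, 197.0], [563.0, 149.0]]
[[262.0, 131.0], [114.0, 120.0], [89.0, 201.0], [253.0, 215.0]]
[[0, 0, 640, 400, 253095], [253, 231, 25, 18, 327], [290, 230, 58, 32, 843], [467, 247, 71, 32, 549]]
```

```bash
python3 - <<'E'
from h import *
P=np.array([515.1,201.2,97.4])
for n in("scene","side"):
    d=dict(np.load(n+"1.npz")); print(n,proj(d,[P]).round(1), d["extrinsics"].round(3)[:3,3])
# triangulate seen tips
def tri(a,ua,b,ub):
    o1,v1=ray(a,[ua]);o2,v2=ray(b,[ub]);A=np.c_[v1[0],-v2[0]];s=np.linalg.lstsq(A,o2-o1,rcond=None)[0];p=o1+s[0]*v1[0];q=o2+s[1]*v2[0];return (p+q)/2,np.linalg.norm(p-q)
S,I=[dict(np.load(n+"1.npz")) for n in("scene","side")]
print(tri(S,(368.5,249.6),I,(319.4,234.3)))
S,I=[dict(np.load(n+"2.npz")) for n in("scene","side")]
print(tri(S,(285+250/3,200+197/3),I,(260+(562-390)/3,190+187/3)))
# diff between pan pictures before & now
S0,I0=[dict(np.load(n+"0.npz")) for n in("scene","side")]
for a,b,n in((S0,S,"scene"),(I0,I,"side")):
    for d in(a,b):
        im=d["image"]; g=cv2.cvtColor(im,cv2.COLOR_RGB2HSV); m=cv2.inRange(g,(0,0,185),(180,30,255)); m[:, :275]=0;m[:225]=0;m[:,400:]=0;m[300:]=0
        nn,l,st,c=cv2.connectedComponentsWithStats(m); i=1+st[1:,4].argmax(); 
        h=cv2.convexHull(np.argwhere(l==i)[:,::-1].astype(np.int32)); print(n,cv2.approxPolyDP(h,2,True).reshape(-1,2).tolist())
    o=cv2.inRange(cv2.cvtColor(b["image"],cv2.COLOR_RGB2HSV),(5,120,60),(18,255,255)); 
    print(b["image"][258:264,295:345:6].tolist() if n=="side" else "")
E
```

```text
scene [[367.2 253.8]] [1194.353  745.106  978.819]
side [[318.5 242.6]] [ 290.045 1145.948  788.565]
(array([515.31611839, 203.36948976, 121.13354501]), np.float64(9.902649207946997))
(array([517.99918302, 209.40779433,  66.64097059]), np.float64(6.735763698350314))
scene [[387, 253], [356, 286], [311, 262], [344, 233]]
scene [[382, 259], [356, 286], [311, 262], [340, 236]]

side [[347, 235], [343, 261], [290, 256], [299, 230]]
side [[347, 235], [343, 261], [290, 256], [299, 230]]
[[[133, 125, 131], [130, 123, 132], [231, 232, 240], [246, 244, 250], [251, 250, 254], [250, 248, 252], [244, 242, 247], [245, 243, 248], [252, 247, 254]], [[108, 132, 117], [131, 123, 123], [132, 123, 129], [131, 128, 136], [248, 248, 255], [245, 243, 250], [249, 248, 252], [249, 248, 251], [255, 248, 255]], [[93, 165, 123], [99, 120, 85], [129, 96, 81], [127, 110, 115], [126, 116, 119], [140, 138, 148], [247, 247, 254], [248, 245, 251], [255, 254, 255]], [[94, 153, 117], [91, 165, 123], [105, 110, 73], [113, 83, 47], [130, 96, 79], [130, 112, 116], [128, 118, 120], [169, 163, 172], [255, 251, 255]], [[103, 119, 109], [106, 155, 128], [92, 167, 130], [91, 143, 105], [106, 110, 71], [117, 86, 47], [136, 102, 88], [121, 125, 123], [130, 126, 129]], [[106, 91, 101], [132, 119, 134], [104, 139, 121], [94, 152, 122], [89, 164, 127], [92, 143, 103], [107, 109, 69], [94, 149, 117], [119, 135, 124]]]
```

Pan unmoved and no force. Triangulated from both views, the visible tip is about 20 mm above the reported TCP, so I'll go down until contact is felt.

Request:
play_rows(hand=[1,1,1,1,1], travel=[[0,0,0.005],[0,0,0.01],[0,0,0.015],[0,0,0.02],[0,0,0.02]], yaw=[0,0,0,0,0])

```text
t: 4.5
ee_pos: [516.0, 207.3, 37.2]
orientation: [0.0, 0.998, 0.064, -0.0]
force: [-0.3, -0.3, 1.1]
gripper_width: 0.9
grip_force: 0.0
```

Request:
play_rows(hand=[1,1,1,1,1], travel=[[0,0,0.003],[0,0,0.006],[0,0,0.009],[0,0,0.012],[0,0,0.012]], yaw=[0,0,0,0,0])

```text
t: 5.0
ee_pos: [516.3, 207.3, 32.8]
orientation: [0.0, 0.998, 0.064, 0.0]
force: [-0.3, -0.5, 0.1]
gripper_width: 0.5
grip_force: 0.2
```

```bash
cat > pair.py <<'E'
import sys,cv2,numpy as np
from station import snapshot
k,W,H,f=sys.argv[1],130,110,3
a=[]
for n,y,x in(("scene",*map(int,sys.argv[2:4])),("side",*map(int,sys.argv[4:6]))):
    d=snapshot(n); np.savez(n+k+".npz",**d); a.append(cv2.resize(d["image"][y:y+H,x:x+W,::-1],None,fx=f,fy=f,interpolation=cv2.INTER_CUBIC))
cv2.imwrite(f"pics/p{k}.png",np.hstack(a))
E
python3 pair.py 3 200 285 190 260
```

```text
(no output)
```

View pics/p3.png

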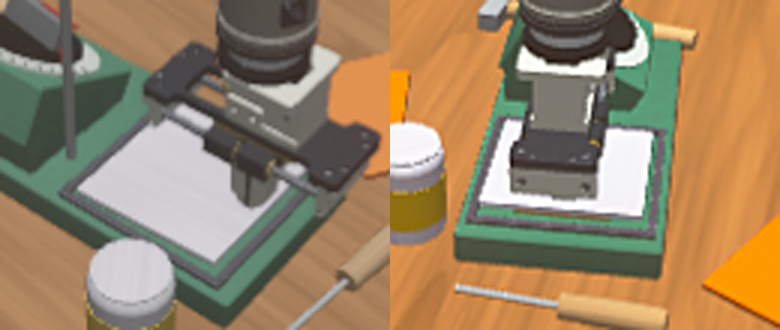

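The finger is still short of the pan and the bar is still visible, so I'll keep going down in small steps.

Request:
play_rows(hand=[1,1,1,1], travel=[[0,0,0.004],[0,0,0.008],[0,0,0.012],[0,0,0.012]], yaw=[0,0,0,0])

```text
t: 5.5
ee_pos: [516.2, 207.6, 27.9]
orientation: [-0.0, 0.998, 0.064, 0.0]
force: [-1.1, 1.8, 2.4]
gripper_width: 0.4
grip_force: 1.3
```

Request:
play_rows(hand=[1,1,1,1], travel=[[0,0,0.003],[0,0,0.006],[0,0,0.008],[0,0,0.008]], yaw=[0,0,0,0])

```text
t: 5.9
ee_pos: [516.3, 207.4, 24.7]
orientation: [0.0, 0.998, 0.064, 0.0]
force: [-1.3, 2.6, 2.8]
gripper_width: 0.4
grip_force: 1.4
```

Request:
play_rows(hand=[1,1,1,1,1], travel=[[0,0,0.003],[0,0,0.006],[0,0,0.009],[0,0,0.012],[0,0,0.012]], yaw=[0,0,0,0,0])

```text
t: 6.4
ee_pos: [516.5, 207.5, 22.6]
orientation: [-0.0, 0.998, 0.064, 0.001]
force: [-7.9, 0.4, 26.1]
gripper_width: 0.4
grip_force: 13.1
```

```bash
python3 pair.py 4 200 285 190 260; python3 go.py 0 142 20; python3 - <<'E'
from h import *
for k in "034":
    d=dict(np.load(f"side{k}.npz")); g=cv2.cvtColor(d["image"],cv2.COLOR_RGB2HSV); m=cv2.inRange(g,(0,0,185),(180,30,255)); m[:, :275]=0;m[:225]=0;m[:,400:]=0;m[300:]=0
    print(k,cv2.countNonZero(m),[int(np.flatnonzero(m[:,c]).max()) for c in range(294,344,6)], d["image"][258:264,313].tolist())
E
```

```text
t 6.5 pos [516.5 207.5  22.6] scale [  0.9 145.2  22.6] ang 0.129 F [-8.2  0.3 26.4] z [ 0.002  0.    -1.   ] -> travel [-0.0022  0.008   0.0065] yaw -0.0007
0 1508 [287, 288, 290, 291, 259, 259, 260, 260, 261] [[243, 241, 248], [131, 128, 137], [127, 110, 115], [113, 84, 53], [92, 142, 105], [94, 150, 121]]
3 811 [288, 289, 290, 291, 259, 259, 260, 260, 261] [[247, 244, 251], [140, 139, 148], [129, 111, 113], [117, 85, 46], [94, 145, 105], [93, 152, 121]]
4 894 [287, 289, 290, 291, 262, 263, 263, 264, 264] [[135, 131, 124], [220, 215, 223], [255, 255, 255], [250, 248, 253], [193, 190, 203], [108, 102, 106]]
```

View pics/p4.png

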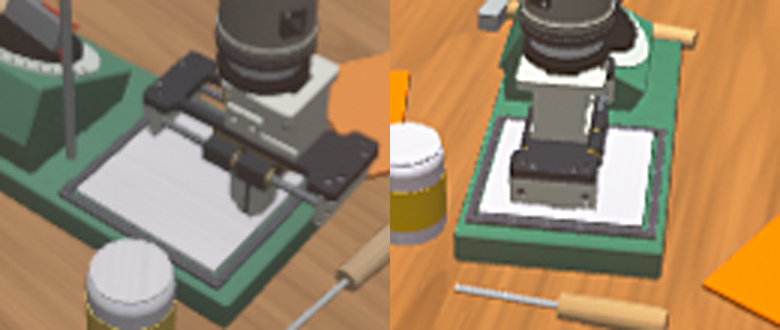

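The pan's near edge moved 3–4 px down and the orange bar is gone, so it is seated. The TCP reads 22.6 on a 48 mm surface, so the real fingertips sit about 25 mm above the reading. Next I'll lift and go to the knob's pointer side.

Request:
play_rows(hand=[1,1,1,1,1,1,1,1,1,1,1,1], travel=[[0,0,-0.05],[0,0,-0.15],[-0.03,0,-0.27],[-0.12,0.05,-0.27],[-0.2,0.13,-0.27],[-0.2,0.25,-0.27],[-0.2,0.37,-0.27],[-0.2,0.48,-0.27],[-0.2,0.53,-0.27],[-0.15,0.53,-0.27],[-0.13,0.53,-0.27],[-0.13,0.53,-0.27]], yaw=[0,0,0,0,0,0,0,0,0,0,0,0])

```text
t: 7.7
ee_pos: [492.2, -9.8, 127.4]
orientation: [0.0, 0.998, 0.065, -0.0]
force: [0.3, 0.3, 0.6]
gripper_width: 0.2
grip_force: 0.0
```

```bash
python3 go.py -50 -66 100; python3 pair.py 5 150 240 140 260; python3 - <<'E'
from h import *
d=dict(np.load(f"side5.npz")); g=cv2.cvtColor(d["image"],cv2.COLOR_RGB2HSV); m=cv2.inRange(g,(0,0,185),(180,30,255))
print([int(np.flatnonzero(m[225:270,c]).max()+225) for c in range(294,344,6)])
E
```

```text
t 7.7 pos [492.2  -9.8 127.4] scale [-51.5 -67.1 127.4] ang 0.129 F [0.3 0.3 0.6] z [-0.001 -0.    -1.   ] -> travel [ 0.0037 -0.0028  0.0686] yaw -0.0007
[260, 260, 261, 261, 262, 263, 263, 264, 264]
```

View pics/p5.png

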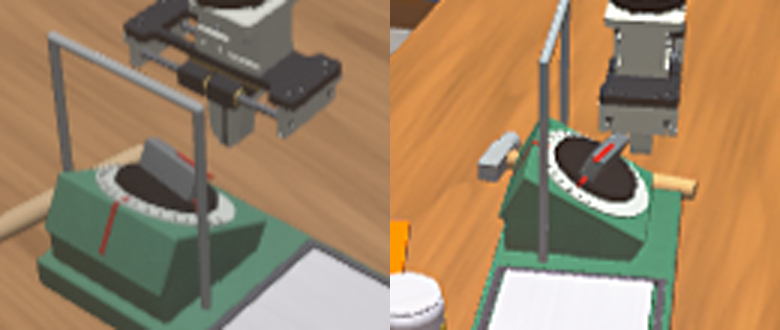

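The pan stayed level after release. The fingertip is at (229,143) left and (640,152) right, in front of the bar on its pointer side. I'll go down and push +x.

Request:
play_rows(hand=[1,1,1,1,1,1,1,1,1,1], travel=[[0,0,0.035],[0,0,0.063],[0,0,0.063],[0.015,0,0.063],[0.03,0,0.063],[0.045,0,0.063],[0.055,0,0.063],[0.065,0,0.063],[0.075,0,0.063],[0.075,0,0.063]], yaw=[0,0,0,0,0,0,0,0,0,0])

```text
t: 8.8
ee_pos: [520.2, -6.2, 103.9]
orientation: [0.0, 0.998, 0.064, -0.002]
force: [-11.6, -1.5, 14.4]
gripper_width: 0.4
grip_force: 7.2
```

```bash
python3 go.py -14 -105 110; python3 pair.py 6 150 240 140 260; python3 - <<'E'
from h import *
d=dict(np.load("side6.npz"));g=cv2.cvtColor(d["image"],cv2.COLOR_RGB2HSV)
r=cv2.inRange(g,(0,120,60),(4,255,255))|cv2.inRange(g,(170,120,60),(180,255,255))
print([tuple(map(int,x[::-1])) for x in np.argwhere(r) if 300<x[1]<360 and 160<x[0]<230])
E
```

```text
t 8.8 pos [520.2  -6.2 103.9] scale [-23.2 -67.1 103.9] ang 0.129 F [-11.6  -1.5  14.4] z [-0.003 -0.001 -1.   ] -> travel [ 0.0232  0.0946 -0.0152] yaw -0.0008
[(308, 187), (325, 191), (320, 196), (321, 196), (322, 196), (319, 197), (320, 197), (321, 197), (322, 197), (319, 198), (320, 198), (321, 198), (319, 199), (320, 199)]
```

View pics/p6.png

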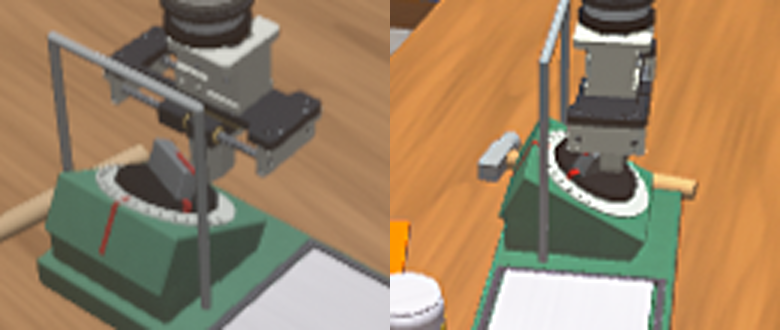

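```bash
cat > phi.py <<'E'
from fit import *
a=np.radians(28); n=np.array([-np.sin(a),0,np.cos(a)]); ux=np.array([np.cos(a),0,np.sin(a)]); uy=np.array([0,1,0]); F=np.array([0,-105,100.])
def face(d,uv,h):
    o,v=ray(d,uv); nw=R@n; p0=R@(F+h*n)+t; s=((p0-o)@nw)/(v@nw); q=(o+v*s[:,None]-p0)@R
    return np.c_[q@ux,q@uy]
E
python3 - <<'E'
from phi import *
for h in (12,16): print(face(I,[(320.5,197.5)],h),face(S,[(240+188/3,150+204/3)],h))
E
```

```text
[[24.56807299 39.36503331]] [[22.25690533 43.34673606]]
[[25.86748126 46.64107735]] [[32.33824784 49.6254081 ]]
```

```bash
python3 - <<'E'
from phi import *
P=np.array([520.2,-6.2,103.9]); 
for dz in (0,24.5): print(dz,(proj(I,[P+[0,0,dz]])-[260,140])*3+[390,0],(proj(S,[P+[0,0,dz]])-[240,150])*3)
P=np.array([492.2,-9.8,127.4]) 
for dz in (0,24.5): print("p5",dz,(proj(I,[P+[0,0,dz]])-[260,140])*3+[390,0],(proj(S,[P+[0,0,dz]])-[240,150])*3)
# landmark residuals in px
for d,p,m in M: print((np.array(p)-proj(d,[R@np.array(m,float)+t])[0]).round(1),m,"S" if d is S else "I")
E
```

```text
0 [[608.97373006 189.55294615]] [[210.01542835 194.48336096]]
24.5 [[609.66548038 169.01002657]] [[209.37689736 174.19760494]]
p5 0 [[636.99502713 171.71710545]] [[228.87304042 159.4994983 ]]
p5 24.5 [[637.94182271 150.79786484]] [[228.45963529 138.82122002]]
[1.8 2.9] (95, -190, 40) S
[-0.9 -2. ] (95, 190, 40) S
[-1.1  1.1] (-95, 190, 40) S
[0.5 0.5] (42, -188, 266) S
[0.5 0.1] (42, -22, 266) S
[ 0.4 -1.9] (95, 190, 40) I
[-0.3 -0.1] (-95, 190, 40) I
[ 0.8 -0.8] (-95, -190, 40) I
[1.4 0.4] (42, -188, 266) I
[0.3 0.2] (42, -22, 266) I
```

Request:
play_rows(hand=[1,1,1,1,1,1,1], travel=[[-0.01,0,0],[-0.01,0,-0.012],[0.004,0,-0.012],[0.012,0.002,-0.012],[0.02,0.004,-0.013],[0.025,0.008,-0.014],[0.025,0.01,-0.014]], yaw=[0,0,0,0,0,0,0])

```text
t: 9.6
ee_pos: [530.7, -8.9, 110.4]
orientation: [0.0, 0.998, 0.064, -0.002]
force: [-14.4, 0.1, 22.2]
gripper_width: 0.5
grip_force: 11.4
```

```bash
cat > red.py <<'E'
import sys
from phi import *
from station import snapshot
for n,x0,x1,y0,y1 in(("side",300,360,170,230),("scene",282,330,195,235)):
    d=snapshot(n); np.savez(n+sys.argv[1]+".npz",**d); g=cv2.cvtColor(d["image"],cv2.COLOR_RGB2HSV)
    r=cv2.inRange(g,(0,110,60),(5,255,255))|cv2.inRange(g,(170,110,60),(180,255,255)); k=np.zeros_like(r); k[y0:y1,x0:x1]=r[y0:y1,x0:x1]
    nn,l,st,c=cv2.connectedComponentsWithStats(k)
    for i in range(1,nn):
        if st[i,4]>1:
            f=[face(d,[c[i]],h)[0] for h in(14,42)]; print(n,st[i].tolist(),c[i].round(1),[ (v.round(1).tolist(),round(float(np.arctan2(v[1],v[0])),2)) for v in f])
E
python3 red.py 7; python3 go.py -14 -105 110
```

```text
side [316, 192, 4, 4, 11] [317.3 193.6] [([38.3, 30.9], 0.68), ([46.8, 82.3], 1.05)]
scene [299, 201, 1, 7, 7] [299. 204.] [([-56.6, -31.5], -2.63), ([19.7, 17.7], 0.73)]
scene [295, 215, 3, 5, 12] [295.9 217.2] [([44.8, 36.4], 0.68), ([114.2, 81.0], 0.62)]
t 9.7 pos [530.7  -8.9 110.4] scale [-13.2 -71.2 110.4] ang 0.129 F [-15.7  -1.7  22.4] z [-0.003 -0.001 -1.   ] -> travel [-0.002   0.0845  0.0012] yaw -0.0008
```

φ ≈ 0.69 rad by three estimates. Next I'll back off, go up, open, straddle the bar and close to align it.

Request:
play_rows(hand=[1,1,1,1,0,0,0,0,0,0,0,0], travel=[[-0.04,0,0],[-0.05,0,-0.01],[-0.05,0,-0.07],[-0.05,0,-0.13],[-0.05,0.04,-0.13],[-0.015,0.085,-0.13],[-0.015,0.085,-0.13],[-0.015,0.085,-0.13],[-0.015,0.085,-0.13],[-0.015,0.085,-0.13],[-0.015,0.085,-0.13],[-0.015,0.085,-0.13]], yaw=[0,0,0,0,0,0,0,0,0,0,0,0])

```text
t: 10.9
ee_pos: [530.3, -42.6, 160.5]
orientation: [0.0, 0.998, 0.065, 0.0]
force: [-0.1, -0.0, 0.4]
gripper_width: 60.1
grip_force: 0.0
```

```bash
python3 go.py -17 -105 94; python3 red.py 8; python3 pair.py 8 150 240 140 260
```

```text
t 10.9 pos [530.3 -42.6 160.5] scale [ -17.9 -104.6  160.5] ang 0.129 F [-0.1 -0.   0.4] z [ 0. -0. -1.] -> travel [0.0023 0.001  0.1661] yaw -0.0006
side [320, 186, 14, 3, 19] [325.9 186.8] [([14.9, -37.9], -1.2), ([24.5, 16.5], 0.59)]
side [316, 192, 5, 4, 14] [317.4 193.4] [([37.9, 29.2], 0.66), ([46.5, 80.7], 1.05)]
scene [299, 201, 1, 7, 7] [299. 204.] [([-56.6, -31.5], -2.63), ([19.7, 17.7], 0.73)]
scene [295, 215, 3, 5, 12] [295.9 217.2] [([44.8, 36.4], 0.68), ([114.2, 81.0], 0.62)]
```

View pics/p8.png

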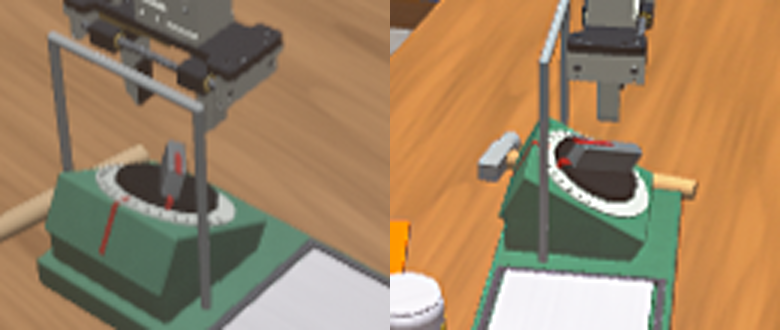

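The knob pointer is at about 0.67 rad, and the open fingers hang above it, in front of the handle. That was the last of the 10 views, so I'll use numbers only from here.

Request:
play_rows(hand=[0,0,0,0,0,0,0,0,0,0], travel=[[0.002,0,0],[0.002,0,0],[0.002,0,0],[0.002,0,0],[0.002,0,0.04],[0.002,0,0.08],[0.002,0,0.12],[0.002,0,0.145],[0.002,0,0.165],[0.002,0,0.165]], yaw=[0,0,0,0,0,0,0,0,0,0])

```text
t: 12.1
ee_pos: [530.8, -42.7, 93.6]
orientation: [-0.0, 0.998, 0.064, -0.001]
force: [-0.7, 1.0, 0.0]
gripper_width: 91.9
grip_force: 0.0
```

Request:
play_rows(hand=[1,1,1,1,1,1,1,1,1,1,1,1], squeeze=20, travel=[[0,0,0],[0,0,0],[0,0,0],[0,0,0],[0,0,0],[0,0,0],[0,0,0],[0,0,0],[0,0,0],[0,0,0],[0,0,0],[0,0,0]], yaw=[0,0,0,0,0,0,0,0,0,0,0,0])

```text
t: 13.3
ee_pos: [530.3, -45.3, 93.7]
orientation: [0.002, 0.998, 0.064, -0.001]
force: [-2.4, -10.6, -3.8]
gripper_width: 17.7
grip_force: 19.7
```

```bash
python3 go.py -17 -105 94; python3 red.py 9
```

```text
t 13.3 pos [530.3 -45.3  93.7] scale [ -18.3 -107.3   93.7] ang 0.129 F [ -2.4 -10.6  -3.8] z [-0.003 -0.004 -1.   ] -> travel [ 0.0033 -0.0057 -0.0008] yaw -0.0007
side [314, 187, 5, 3, 10] [315.7 187.7] [([47.9, 1.1], 0.02), ([56.0, 53.9], 0.77)]
scene [291, 200, 7, 3, 12] [294.2 201. ] [([-60.8, -53.1], -2.42), ([15.8, -2.4], -0.15)]
scene [288, 202, 2, 1, 2] [288.5 202. ] [([-31.3, -51.7], -2.11), ([43.3, -1.1], -0.03)]
scene [283, 211, 5, 4, 12] [284.8 212.5] [([52.8, 3.3], 0.06), ([121.6, 50.2], 0.39)]
```

Request:
play_rows(hand=[1,1,0,0,0,0,0,0,0,0,0,0], travel=[[0,0.006,0],[0,0.006,0],[0,0.006,0],[0,0.006,0],[0,0.006,0],[0,0.006,0],[0,0.006,0],[0,0.006,0],[0,0.006,-0.05],[0,0.006,-0.1],[0,0.006,-0.2],[0,0.006,-0.25]], yaw=[0,0,0,0,0,0,0,0,0,0,0,0])

```text
t: 14.6
ee_pos: [532.6, -45.4, 197.4]
orientation: [0.001, 0.998, 0.064, 0.002]
force: [0.3, 0.4, 0.2]
gripper_width: 90.1
grip_force: 0.0
```

```bash
python3 go.py -100 -105 200; python3 red.py 10; python3 - <<'E'
from phi import *
d=dict(np.load("scene10.npz")); g=cv2.cvtColor(d["image"],cv2.COLOR_RGB2HSV)
r=cv2.inRange(g,(0,90,50),(6,255,255))|cv2.inRange(g,(170,90,50),(180,255,255)); r[:, :270]=0;r[:,310:]=0;r[:190]=0;r[240:]=0
nn,l,st,c=cv2.connectedComponentsWithStats(r,connectivity=8)
for i in range(1,nn): print(st[i].tolist(),c[i].round(1),face(d,[c[i]],0).round(1).tolist())
# predicted pixel of zero mark, pointer tip r=46 (h 14), line mid r=21 (h 42) for phi
for ph in(-.1,0,.1):
    f=lambda rr,h:proj(d,[R@(F+rr*np.cos(ph)*ux+rr*np.sin(ph)*uy+h*n)+t])[0].round(1); print(ph,"tip",f(46,14),"line",f(10,42),f(38,42))
print("zero",proj(d,[R@(F+60*ux)+t,R@(F+72*ux)+t]).round(1).tolist())
for k in("side10",):
    d=dict(np.load(k+".npz")); m=cv2.inRange(cv2.cvtColor(d["image"],cv2.COLOR_RGB2HSV),(0,0,185),(180,30,255)); print([int(np.flatnonzero(m[225:270,c]).max()+225) for c in range(294,344,6)])
E
```

```text
t 14.6 pos [532.6 -45.4 197.4] scale [ -16.  -107.7  197.4] ang 0.129 F [0.3 0.4 0.2] z [ 0.004 -0.001 -1.   ] -> travel [-0.21   -0.0064 -0.0074] yaw -0.0008
side [319, 180, 15, 8, 18] [325.7 183.4] [([18.3, -58.9], -1.27), ([27.7, -3.5], -0.13)]
side [314, 187, 5, 3, 9] [315.9 187.8] [([47.2, 1.0], 0.02), ([55.4, 53.8], 0.77)]
scene [295, 201, 4, 1, 4] [296.5 201. ] [([-69.6, -51.3], -2.51), ([7.5, -0.8], -0.1)]
scene [287, 202, 3, 2, 3] [288.  202.3] [([-27.0, -50.1], -2.06), ([47.3, 0.4], 0.01)]
scene [291, 202, 2, 1, 2] [291.5 202. ] [([-42.7, -49.3], -2.28), ([32.7, 1.1], 0.03)]
scene [283, 211, 5, 4, 13] [284.7 212.6] [([54.0, 3.8], 0.07), ([122.7, 50.7], 0.39)]
[287, 201, 12, 3, 15] [292.2 201.7] [[-85.6, -76.0]]
[283, 211, 5, 4, 16] [284.8 212.4] [[17.6, -20.8]]
[273, 217, 6, 17, 22] [275.8 225.3] [[123.1, 35.3]]
[281, 216, 1, 1, 1] [281. 216.] [[53.4, -5.1]]
-0.1 tip [284.2 211.1] line [295.9 201. ] [289.  201.4]
0 tip [285.5 211.8] line [296.2 201.2] [290. 202.]
0.1 tip [286.8 212.4] line [296.5 201.3] [291.1 202.5]
zero [[280.9, 217.0], [278.1, 217.5]]
[260, 260, 261, 261, 262, 263, 263, 264, 264]
```

Request:
play_rows(hand=[0,0,0,0,0,0,0], travel=[[-0.06,0,0],[-0.12,0,-0.05],[-0.2,0,-0.1],[-0.25,0,-0.15],[-0.25,0,-0.15],[-0.25,0,-0.15],[-0.25,0,-0.15]], yaw=[0,0,0,0,0,0,0])

```text
t: 15.4
ee_pos: [432.6, -57.9, 253.0]
orientation: [-0.0, 0.998, 0.064, -0.001]
force: [-0.5, -0.6, 0.6]
gripper_width: 91.9
grip_force: 0.0
```

```bash
python3 go.py -100 -105 200; python3 - <<'E'
from phi import *
from station import snapshot
d=snapshot("side"); g=cv2.cvtColor(d["image"],cv2.COLOR_RGB2HSV)
r=cv2.inRange(g,(0,90,50),(6,255,255))|cv2.inRange(g,(170,90,50),(180,255,255)); r[:,:300]=0;r[:,345:]=0;r[:170]=0;r[210:]=0
p=np.argwhere(r)[:,::-1]; print(p.tolist())
q=p[(p[:,1]<187.5)&(p[:,0]>318)]; f=face(d,q,42); print(f.round(1).tolist())
for ph in(-.1,0,.1): print(ph,[proj(d,[R@(F+rr*np.cos(ph)*ux+rr*np.sin(ph)*uy+h*n)+t])[0].round(1).tolist() for rr,h in((0,42),(10,42),(38,42),(46,14))])
print("zero",proj(d,[R@(F+60*ux)+t,R@(F+72*ux)+t]).round(1).tolist())
E
```

```text
t 15.4 pos [432.6 -57.9 253. ] scale [-116.8 -107.   253. ] ang 0.129 F [-0.5 -0.6  0.6] z [-0.002  0.001 -1.   ] -> travel [ 0.0423 -0.005   0.1324] yaw -0.0008
[[319, 180], [320, 180], [321, 181], [322, 181], [322, 182], [323, 182], [324, 182], [324, 183], [325, 183], [326, 183], [326, 184], [327, 184], [328, 185], [329, 185], [330, 186], [331, 186], [308, 187], [314, 187], [315, 187], [316, 187], [317, 187], [318, 187], [332, 187], [333, 187], [313, 188], [314, 188], [315, 188], [316, 188], [317, 188], [318, 188], [315, 189], [318, 196]]
[[51.7, -2.1], [48.5, -5.4], [44.5, -2.6], [41.3, -5.9], [40.6, 0.2], [37.4, -3.1], [34.1, -6.5], [33.4, -0.3], [30.2, -3.7], [26.9, -7.0], [26.2, -0.9], [23.0, -4.2], [19.0, -1.4], [15.7, -4.7], [11.8, -1.9], [8.5, -5.3], [4.6, -2.4], [1.2, -5.8]]
-0.1 [[333.2, 188.0], [330.5, 186.4], [322.9, 181.8], [316.5, 187.2]]
0 [[333.2, 188.0], [330.4, 186.6], [322.7, 182.4], [316.3, 187.8]]
0.1 [[333.2, 188.0], [330.4, 186.7], [322.6, 182.9], [316.2, 188.5]]
zero [[310.3, 189.0], [307.0, 187.3]]
```

The red line's direction from the side view is about 0.01 rad and from the scene view about 0.03 rad. The pan's front edge is at the same rows as when it was pressed level. Both are within limits, so I'm handing in.

```bash
python3 -c "
from station import job
print(job.sign_off())"
```

```text
the job is handed in; nothing more can be done
None
```

The pan is pressed level and the tare pointer is set to within about 0.03 rad of zero by camera measurement; the arm is clear and the job is handed in, with no verdict returned.

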